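Ballast and skew setup of a label press

TASK

Set up the label press for the next wine. Take the red cap out of the nest, find out by lifting which of the look-alike black weights are solid steel and which are hollow dummies, stack every steel one squarely in the nest and lay every dummy flat in the blue tray. Once all are sorted, put the red cap back in the nest on top of the stack; also turn the skew ring until its scale reads 40 degrees at the yellow index line, and leave the other things on the table alone.

Things in the scene. Friction and masses are not known exactly. Their poses are not given: they have to be found in the camera images.
- weight_a: flat square black weight with a yellow dot, 58 x 58 mm, 16 mm thick; origin at the centre of its underside, x and y along its sides. They all look alike; each is either solid steel, about 0.42 kg, or a hollow dummy, about 0.08 kg (within a twentieth): only lifting tells. Four to six are present, at least one of each kind
- weight_b: flat square black weight with a yellow dot, 58 x 58 mm, 16 mm thick; origin at the centre of its underside, x and y along its sides. They all look alike; each is either solid steel, about 0.42 kg, or a hollow dummy, about 0.08 kg (within a twentieth): only lifting tells. Four to six are present, at least one of each kind
- weight_c: flat square black weight with a yellow dot, 58 x 58 mm, 16 mm thick; origin at the centre of its underside, x and y along its sides. They all look alike; each is either solid steel, about 0.42 kg, or a hollow dummy, about 0.08 kg (within a twentieth): only lifting tells. Four to six are present, at least one of each kind
- weight_d: flat square black weight with a yellow dot, 58 x 58 mm, 16 mm thick; origin at the centre of its underside, x and y along its sides. They all look alike; each is either solid steel, about 0.42 kg, or a hollow dummy, about 0.08 kg (within a twentieth): only lifting tells. Four to six are present, at least one of each kind
- weight_e: flat square black weight with a yellow dot, 58 x 58 mm, 16 mm thick; origin at the centre of its underside, x and y along its sides. They all look alike; each is either solid steel, about 0.42 kg, or a hollow dummy, about 0.08 kg (within a twentieth): only lifting tells. Four to six are present, at least one of each kind
- weight_f: flat square black weight with a yellow dot, 58 x 58 mm, 16 mm thick; origin at the centre of its underside, x and y along its sides. They all look alike; each is either solid steel, about 0.42 kg, or a hollow dummy, about 0.08 kg (within a twentieth): only lifting tells. Four to six are present, at least one of each kind
- cap: red square cap plate 58 x 58 x 8 mm (0.09 kg) with an upright grey knob in the middle of its top, 22 mm in diameter and 26 mm tall (34 mm overall); origin at the centre of its underside. It starts in the empty nest.
- nest: press nest, fixed: blue base plate 116 x 116 x 5 mm with a pocket 63 mm square (along its x, y) between four L-shaped aluminium corner guides, 4 mm thick, tops flared, 68 mm above the table. The middle 42 mm of each side is open down to the base plate for fingers. Parts stack up from a sprung 50 mm square pad; three weights and the cap fit. Origin: centre of the underside
- nest_seat (a point): centre of the top of the pad that is the pocket floor of the nest, 16 mm above the table when unloaded; axes as the nest
- nest_pad (a joint): how far the sprung steel pad of the nest is pressed down, m: 0 when empty, 2 mm for every 4 N on it (about 2 mm for a steel weight), stop at 8.5 mm
- tray_base: fixed black scale base under the blue returns tray, 110 x 180 x 6 mm; origin at the centre of its underside
- tray_floor (a point): centre of the inner floor of the shallow blue returns tray, 155 x 230 mm outside (x, y), walls 4 mm thick and 14 mm above its floor; the floor is 20 mm above the table when empty
- tray (a joint): how far the sprung tray is pressed down, m: 0 when empty, 1 mm for every 1 N in it, stop at 8.5 mm
- mat: cork mat 75 x 75 x 2 mm fixed on the table, a place to park the cap; origin at the centre of its underside
- ring_base: blue fixed base, 130 x 130 x 12 mm, of the skew ring; origin at the centre of its underside, on the ring axis. The yellow index line stands beside the ring on the base's +x side.
- skew_ring (a joint): scale reading of the skew ring at the yellow index line, rad (0 = red zero mark, 0.698 = 40 degrees), growing as the ring turns anticlockwise from above; range 0 to 2.1. Black ring 94 mm across, top 26 mm above the table, a white line every 10 degrees, longer every 30, clockwise from the red zero to 120. Stiff (0.06 N m), stays where left; turn it by the bar on top
- ring_grip (a point): centre of the top of the aluminium bar across the skew ring, 48 mm above the table, on the ring axis. The bar is 50 mm long, 12 mm thick, 22 mm tall. x of this point runs from the ring centre to the red zero mark; the bar lies along the direction 1.3 rad clockwise (from above) from that x
- core: small cardboard roll core, outer diameter 54 mm, 28 mm high; a bystander, to be left alone
- tape: yellow ring of tape, diameter 90 mm, 22 mm high; a bystander, to be left alone
- bottle_l: green glass bottle, diameter 72 mm, 270 mm tall, standing at the left; a bystander, to be left alone
- bottle_r: green glass bottle, diameter 72 mm, 270 mm tall, standing at the right; a bystander, to be left alone
- driver: screwdriver lying at the far side; origin near its middle; a bystander, to be left alone
- jar: white jar with a blue lid, diameter 60 mm, 70 mm high; a bystander, to be left alone
- stock: small white box 60 x 80 x 35 mm; a bystander, to be left alone

How it is judged:
By the outcome, as a careful person would: the job done as asked, in the order asked, and still so for the second after the job is handed in, with the robot touching nothing.
Of weight_a, weight_b, weight_c, weight_d, weight_e, weight_f only 4 to 6 are there at a start; the rules pass over those that are not, and their reading is None.
At some moment in a run one of weight_a, weight_b, weight_d, weight_f may be knocked a few centimetres aside while the robot is not near it.
It also fails if it takes over 200 s, if anything falls off the work surface, if the arm or the gripper's body presses on something with over 40 N, if the wrist force passes 120 N, or if a joint passes its speed limit or range.

ROBOT

A 6-joint arm with a two-finger parallel gripper is mounted at the origin on the work surface. World frame = base frame: x ahead of the robot, y to its left, z up, the work surface at z = 0. Lengths are in m, angles in rad, forces in N, time in s.
With the tool pointing down it reaches from about 0.25 to 0.775 m from the base axis. Payload 4 kg.
Tool frame: the origin (TCP) lies at the very end of the fingers, on their centre line; the grasp point (between the pads) lies 19 mm behind it; z points along the fingers, y is the direction in which the jaws open and shut (so a half turn about z gives the same grasp; the last joint's range is limited). The gripper opens to 94 mm and grips with 3 to 60 N. Pads are 16 mm wide; open, the fingers measure 119 mm over their backs; the gripper's body (75 mm by 177 mm) begins 78 mm behind the grasp point.
Start: joints at [1.002, 0.087, 1.371, -0, 1.684, -0.103], TCP at [0.247, 0.491, 0.206] pointing down, gripper open.
Joint ranges: [-3.1, 3.1], [-0.76, 2.03], [0.27, 2.55], [-1.08, 4.22], [0.17, 2.65], [-2.57, 2.57]. Speed limits (rad/s): [2.79, 2.79, 3.14, 3.14, 3.14, 3.14].

INTERFACE

Orientations are given as [roll, pitch, yaw] about the fixed x, y, z axes, in that order (R = Rz(yaw) Ry(pitch) Rx(roll)).
In Python, from bench import robot, cams, models gives the robot as it stands.
- The arm moves only by the tool step_arm, never from a script. Its argument "series" is a list of rows, each a list of 5 numbers: the gripper command: -1 is shut, 1 is fully open, values between are in proportion, then the shift along the tool's x, y, z in mm, then the turn about the tool's z in degrees. A call has 1 to 20 rows; each row is the pose to reach, as a shift and turn from the pose commanded when the call began, along the tool's axes at that moment; what a row does not reach only later rows make up. A row lasts 1/8 s, in which the tool goes at most 62.5 mm and 10.7 degrees, less where a joint would pass 70% of its speed; a pose out of reach is approached as far as the arm can. A call with a gripper value outside its range is refused whole. The fingers move at their own pace and stop on an object; the grip force is fixed at half the most. Time passes only in rows, so rows that repeat a pose let the fingers close. It gives the time, the measured TCP pose, the force and the opening at its end, in the units of the state.
- robot.get_obs(): the state, without advancing time (a new reading comes with each control period).
- cams.snapshot(name): name is "side" or "top"; returns a dict with "pixels" (480x640x3 uint8, red, green, blue), "fov_y" (degrees; the focal length in pixels is half the picture's height over the tangent of half this angle, whatever the lens; pixels are square), "cx", "cy" (the principal point, pixels), "R" (3x3) and "t" (3): a world point X has camera coordinates R X + t. Camera axes: x right, y down, z forward; pixel columns grow to the right and rows downward; lengths in m; the calibration is good to about 2 mm. A picture is of the moment at which its call begins. There is no depth.
- robot.close_job(): hands the job in, once; it reports no verdict.
Trained networks look in a picture, given as the dict that the camera call returned (one of the last four; its "shot" number tells which), for a name from the list of things; names that differ only in an ending like _2 or _b are one class to them, and where a whole thing is asked for, a point or a joint stands for the part that bears it (a point fixed in the world has none). Each returns a list of dicts, best first, with "p" (0 to 1); they miss things now and then, are a little off and sometimes report something else, mostly with a low value. They report only what shows in the picture. A call takes as long as a camera call.
- models.find_in(picture, label): "position" ([x, y, z] in m, in world coordinates, good to about 4 mm: the middle of the surface that is visible of it).
- models.pinpoint(picture, label): "position" ([x, y, z] in m, in world coordinates, good to about 4 mm: a listed point, or the origin of a listed thing).
The state is a dict: "time": time; "joint_positions": joint angles; "qvel": joint speeds; "joint_torque": joint torques, N m; "tool_pos": TCP position; "ee_rot": TCP orientation; "wrist_force": force on the tool from outside, world axes, zero at the start; "wrist_torque": the same for the moment, N m; "width": finger opening in m.
Only numpy, scipy, OpenCV 4.12 (cv2) and the standard library are available. Lean on these libraries where they do the work, as an engineer would, in place of code of your own. Each camera call takes 0.05 s, during which the arm holds its last target. There are 200 camera calls.

## Working session

There is one attempt and no reset: what is moved stays moved. The work goes in short steps, Python scripts to look and compute and a tool call to move; the robot and the scene stay as the last step left them, time stands still between calls to the robot, and variables do not carry over. Pictures are saved under pics/ and viewed, about 12 in all and at most 16, crops included, and the job is handed in when it is done.

Besides the shell and the picture viewer there is one more tool, called after ">>>" as a command line: name --pt "numbers of a row" for each row, then --argument value for the rest. step_arm: Moves the arm, as the interface text tells. Its arguments: {"type":"object","properties":{"series":{"type":"array","items":{"type":"array","items":{"type":"number"}}}},"required":["series"]}

```bash
mkdir -p pics; ls; python3 - <<'E'
from bench import robot,cams,models
import cv2,numpy as np
o=robot.get_obs()
for k,v in o.items(): print(k,np.round(v,3))
for n in("top","side"):
    s=cams.snapshot(n); cv2.imwrite(f"pics/{n}0.png",s["pixels"][:,:,::-1]); print(n,s["fov_y"],s["cx"],s["cy"],np.round(s["R"],3).tolist(),np.round(s["t"],3))
    for l in["weight_a","cap","nest","nest_seat","tray_floor","mat","ring_base","ring_grip"]:
        print(l,[(np.round(d["position"],3).tolist(),round(d["p"],2)) for d in models.pinpoint(s,l)][:8])
E
```

```text
pics
time 0.0
joint_positions [ 1.002  0.088  1.372  0.     1.684 -0.103]
qvel [-0.002 -0.001 -0.001  0.001 -0.002  0.001]
joint_torque [ 0.0000e+00 -3.4018e+01 -3.0242e+01  7.2000e-02  3.3000e-02 -0.0000e+00]
tool_pos [0.247 0.491 0.204]
ee_rot [-3.139 -0.     2.676]
wrist_force [ 0.147  0.023 -0.648]
wrist_torque [-0.013 -0.02   0.014]
width 0.094
top 42.30632105144182 321.05661964215597 242.5935203962908 [[0.019, -1.0, -0.002], [-0.982, -0.018, -0.187], [0.187, 0.005, -0.982]] [-0.039  0.594  1.129]
weight_a [([0.63, 0.166, -0.004], 0.81), ([0.653, -0.046, 0.0], 0.77), ([0.64, 0.041, -0.003], 0.75), ([0.637, 0.259, 0.0], 0.72), ([0.646, -0.255, -0.001], 0.67), ([0.663, -0.153, 0.001], 0.65)]
cap [([0.421, -0.029, 0.019], 0.73)]
nest [([0.425, -0.027, 0.001], 0.91)]
nest_seat [([0.771, -0.168, -0.002], 0.48)]
tray_floor [([0.444, -0.322, 0.017], 0.95), ([0.655, -0.047, 0.003], 0.62)]
mat [([0.478, 0.155, -0.002], 0.62)]
ring_base [([0.456, 0.279, 0.002], 0.76)]
ring_grip [([0.461, 0.281, 0.049], 0.63)]
side 51.747402007063876 309.9983458253422 242.57654649150115 [[0.988, -0.153, 0.009], [-0.109, -0.742, -0.662], [0.108, 0.653, -0.75]] [-0.625  0.106  0.968]
weight_a [([0.639, 0.042, -0.001], 0.98), ([0.631, 0.166, -0.003], 0.97), ([0.662, -0.155, -0.0], 0.93), ([0.64, 0.258, 0.002], 0.9), ([0.656, -0.05, 0.002], 0.69), ([0.646, -0.257, -0.002], 0.6), ([0.688, -0.423, 0.001], 0.18)]
cap [([0.427, -0.024, 0.016], 0.93), ([0.445, -0.322, 0.019], 0.61)]
nest [([0.427, -0.024, -0.006], 0.92)]
nest_seat [([0.639, 0.044, 0.001], 0.19)]
tray_floor [([0.444, -0.321, 0.021], 0.87)]
mat [([0.482, 0.151, 0.003], 0.6)]
ring_base [([0.458, 0.281, 0.001], 0.87)]
ring_grip [([0.461, 0.284, 0.047], 0.8), ([0.443, -0.319, 0.005], 0.67), ([0.444, -0.323, 0.021], 0.22)]
```

View pics/top0.png

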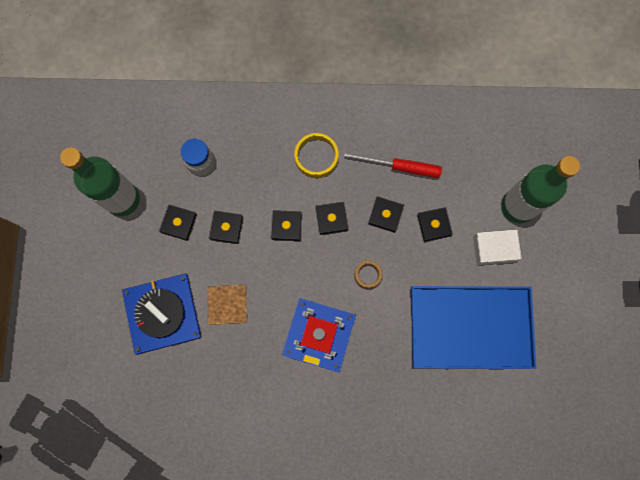

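View pics/side0.png

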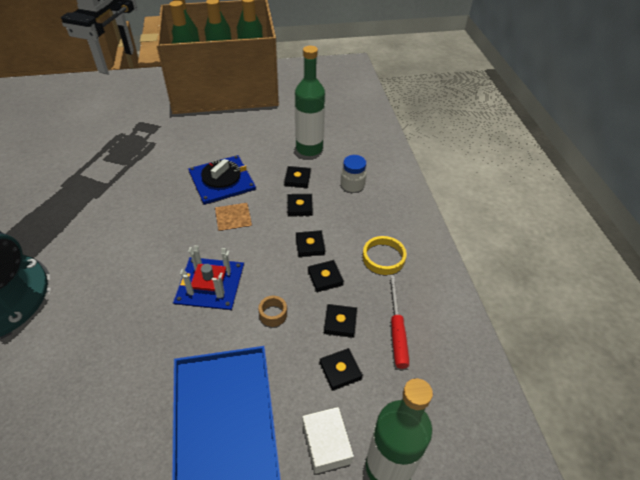

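Six weights in a row at top-view pixels (178,222), (226,227), (286,225), (332,218), (386,213) and (435,224). The cap is in the nest at (319,334), the tray at (473,328), the mat at (227,304), and the ring at (160,313) reads well above 40.

```bash
cat > h.py <<'E'
from bench import robot,cams,models
import cv2,numpy as np
def f(s): return 240/np.tan(np.radians(s["fov_y"])/2)
def proj(s,X):
    c=np.atleast_2d(X)@np.array(s["R"]).T+s["t"]; return c[:,:2]/c[:,2:]*f(s)+[s["cx"],s["cy"]]
def back(s,uv,z):
    uv=np.atleast_2d(uv).astype(float); d=np.c_[(uv-[s["cx"],s["cy"]])/f(s),np.ones(len(uv))]@np.array(s["R"])
    C=-np.array(s["R"]).T@s["t"]; return (C+d*((z-C[2])/d[:,2])[:,None])[:,:2]
def hsv(s): return cv2.cvtColor(s["pixels"],cv2.COLOR_RGB2HSV)
def blobs(m,amin): 
    c,_=cv2.findContours(m.astype(np.uint8),cv2.RETR_EXTERNAL,cv2.CHAIN_APPROX_NONE)
    return [k[:,0] for k in c if cv2.contourArea(k)>amin]
def rect(s,c,z):
    r=cv2.minAreaRect((back(s,c+0.0,z)*1000).astype(np.float32)); a=(r[2]+45)%90-45
    return np.round([*r[0],*r[1],a],1)   # mm, mm, deg mod 90
def yellow(s,amin=8):  # yellow dots of weights: z given by caller
    h=hsv(s); m=(abs(h[...,0].astype(int)-23)<6)&(h[...,1]>200)&(h[...,2]>150); return blobs(m,amin)
def go(x,y,z,jaw=None,o=None):
    """tool-frame shift [mm] and turn [deg] to TCP target; jaw = world direction of jaw axis, deg mod 180"""
    o=o or robot.get_obs(); yaw=o["ee_rot"][2]; t=0
    if jaw is not None:
        j0=np.degrees(yaw)-90; q1=np.degrees(np.arctan2(y,x)); best=[]
        for k in range(-3,4):
            J=jaw+180*k; q6=q1-J
            if abs(q6)<140: best.append((abs(q6-np.degrees(o["joint_positions"][5])),q6,J))
        b=min(best); t=(-(b[2]-j0)+180)%360-180
        # keep continuous with q6
        q1n=np.degrees(o["joint_positions"][0]); t=b[1]-np.degrees(o["joint_positions"][5])-(q1-q1n)
    d=(np.array([x,y,z])-o["tool_pos"])*1000; c,s_=np.cos(yaw),np.sin(yaw)
    return np.round([c*d[0]+s_*d[1],s_*d[0]-c*d[1],-d[2],t],1)
def pp(s,l,n=8,pt=True):
    return [(np.round(np.array(d["position"])*1000).astype(int).tolist(),round(d["p"],2)) for d in (models.pinpoint if pt else models.find_in)(s,l)][:n]
E
python3 - <<'E'
from h import *
s=cams.snapshot("top"); h=hsv(s).astype(int); p=s["pixels"].astype(int)
blk=(p.max(2)<45); 
print("black",[rect(s,c,.016) for c in blobs(blk,300)])
y=yellow(s); print("dots",[(np.round(np.r_[back(s,c,.016).mean(0)]*1000,1),len(c)) for c in y])
red=((h[...,0]<8)|(h[...,0]>172))&(h[...,1]>150)&(h[...,2]>90)
print("red",[(rect(s,c,.024),len(c)) for c in blobs(red,8)])
blue=(abs(h[...,0]-110)<10)&(h[...,1]>140)&(h[...,2]>60)
print("blue z5",[rect(s,c,.005) for c in blobs(blue,500)],"z34",[rect(s,c,.034) for c in blobs(blue,500)],"z12",[rect(s,c,.012) for c in blobs(blue,500)])
cork=(abs(h[...,0]-14)<6)&(h[...,1]>90)&(h[...,2]>90); print("cork",[rect(s,c,.002) for c in blobs(cork,600)])
for l in["bottle_l","bottle_r","jar","core","stock"]: print(l,pp(s,l,3))
c=s["pixels"][270:360,115:205,::-1]; a=cv2.resize(c,(540,540),interpolation=cv2.INTER_CUBIC)
cv2.imwrite("pics/ring.png",a)
E
```

```text
black [array([ 643.1, -252.1,   58.6,   57.2,   13.2]), array([637.3, 258. ,  59.4,  57.4, -15.9]), array([ 661.9, -155.3,   55.3,   59. ,  -16.8])]
dots [(array([374.3, -12.8]), 34), (array([632.2, 163.7]), 20), (array([637.8,  43.1]), 21), (array([ 645.6, -253.5]), 21), (array([640.2, 260.5]), 21), (array([654.3, -47.2]), 21), (array([ 664.7, -155.9]), 20), (array([785.1, -14. ]), 120)]
red [(array([422.8, -26.6,  57.7,  57. , -15.4]), 112), (array([ 757.9, -216.9,   99. ,   25. ,   -9.7]), 113)]
blue z5 [array([422.6, -26.5, 114.6, 114.9, -15.6]), array([ 443.5, -324.8,  158.2,  236.3,    0.8]), array([458.1, 282.5, 130.3, 130.2,  15.6]), array([789.8, 236.7,  53.7,  53.8,   1.1])] z34 [array([421.4, -26.7, 111.9, 112.2, -15.6]), array([ 441.8, -317.9,  154.4,  230.6,    0.8]), array([456.1, 275. , 127.2, 127.1,  15.6]), array([779.9, 230.3,  52.5,  52.5,   1.1])] z12 [array([422.3, -26.5, 113.9, 114.2, -15.6]), array([ 443.1, -323.2,  157.3,  234.9,    0.8]), array([457.6, 280.7, 129.6, 129.5,  15.6]), array([787.4, 235.2,  53.4,  53.5,   1.1])]
cork [array([478.4, 154.9,  74.8,  74.7,   3.6])]
bottle_l [([688, -425, 2], 0.76), ([687, 379, -2], 0.67), ([422, -29, 17], 0.32)]
bottle_r [([688, -425, 2], 0.76), ([687, 379, -2], 0.67), ([422, -29, 17], 0.32)]
jar [([771, 219, -3], 0.66)]
core [([538, -120, 0], 0.89)]
stock [([602, -375, -4], 0.94), ([654, -48, 0], 0.52)]
```

View pics/ring.png

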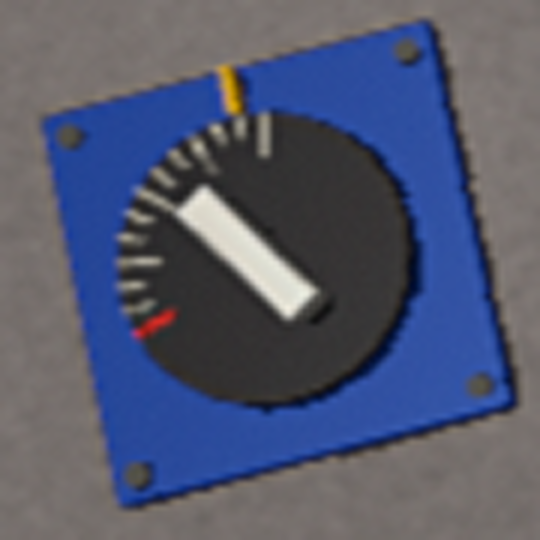

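The crop shows the yellow index at (230,90) just below the 110 mark (243,125), so the ring reads about 107°. The bar runs from (195,195) to (300,310). I'll do the ring first.

```bash
sed -i 's/def go(x,y,z,jaw=None,o=None):/def go(x,y,z,jaw=None,near=None,o=None):/; s/best.append((abs(q6-np.degrees(o\["joint_positions"\]\[5\]))/best.append((abs(q6-(np.degrees(o["joint_positions"][5]) if near is None else near))/' h.py
cat >> h.py <<'E'
def ring(s):
    h=hsv(s).astype(int); uv=proj(s,[[.459,.2815,.03]])[0].astype(int)
    m=np.zeros(h.shape[:2],bool); a=24; y0,x0=uv[1]-a,uv[0]-a
    m[y0:y0+2*a,x0:x0+2*a]=((h[...,2]>170)&(h[...,1]<60))[y0:y0+2*a,x0:x0+2*a]
    c=max(blobs(m,5),key=cv2.contourArea); P=back(s,c,.048)*1000; r=cv2.minAreaRect(P.astype(np.float32)); 
    b=cv2.boxPoints(r); e=max([b[1]-b[0],b[2]-b[1]],key=np.linalg.norm); ang=np.degrees(np.arctan2(e[1],e[0]))
    ang=(ang+90)%180-90
    return np.round(r[0],1),np.round(r[1],1),"bar",round(ang,1),"reading",round(ang-15.6+74.5,1)
E
python3 - <<'E'
from h import *
s=cams.snapshot("top"); r=ring(s); print(r)
print(go(.459,.2815,.12,r[3]+90,near=-105), go(.459,.2815,.030))
E
```

```text
(array([457.6, 281.2]), array([47.8, 10.4]), 'bar', np.float32(47.6), 'reading', np.float32(106.5))
[-283.7  -92.4   85.5  -74.3] [-283.7  -92.4  175.5    0. ]
```

>>> step_arm --pt "0 -150 -50 40 -40" --pt "0 -284 -92 80 -74" --pt "0 -284 -92 85 -74" --pt "0 -284 -92 85 -74" --pt "0 -284 -92 85 -74" --pt "0 -284 -92 85 -74" --pt "0 -284 -92 85 -74" --pt "0 -284 -92 85 -74" --pt "0 -284 -92 85 -74"

```text
time: 2.38
tool_pos: [0.4596, 0.2816, 0.1205]
ee_rot: [3.142, 0.0, -2.317]
wrist_force: [-0.8, -0.4, -0.2]
width: 0.0469
```

```bash
python3 - <<'E'
from h import *
o=robot.get_obs(); print(o["tool_pos"],np.degrees(o["ee_rot"]),o["width"],np.degrees(o["joint_positions"][5]))
print(go(.4585,.2815,.030,47.6+90,near=-105))
E
```

```text
[0.45959147 0.28156527 0.12051762] [ 1.79995953e+02  8.10508216e-03 -1.32749474e+02] 0.04693871413014498 -111.78980862567734
[ 0.8  0.8 90.5 -0.3]
```

>>> step_arm --pt "0 1 1 50 0" --pt "0 1 1 90 0" --pt "0 1 1 90 0" --pt "-1 1 1 90 0" --pt "-1 1 1 90 0" --pt "-1 1 1 90 0" --pt "-1 1 1 90 10" --pt "-1 1 1 90 20" --pt "-1 1 1 90 30" --pt "-1 1 1 90 40" --pt "-1 1 1 90 50" --pt "-1 1 1 90 60" --pt "-1 1 1 90 66" --pt "-1 1 1 90 66" --pt "-1 1 1 90 66" --pt "-1 1 1 90 66"

```text
time: 4.38
tool_pos: [0.4586, 0.2798, 0.0308]
ee_rot: [-3.139, 0.002, 2.817]
wrist_force: [1.3, -5.2, 1.8]
width: 0.0118
```

>>> step_arm --pt "0 0 0 0 0" --pt "0 0 0 0 0" --pt "0 0 0 0 0" --pt "0 0 0 -50 0" --pt "0 0 0 -90 0" --pt "0 0 0 -110 0" --pt "0 0 0 -110 0"

```text
time: 5.25
tool_pos: [0.4592, 0.2824, 0.1427]
ee_rot: [3.138, 0.003, 2.816]
wrist_force: [-0.9, 0.7, -0.7]
width: 0.0476
```

```bash
python3 - <<'E'
from h import *
o=robot.get_obs(); print(o["tool_pos"],np.degrees(o["ee_rot"]),o["width"])
# cap at nest: jaw along nest axis -15.6 or 74.4
for j in(-15.6,74.4):print(j,go(.4225,-.0265,.14,j))
E
```

```text
[0.45916461 0.28244956 0.1426866 ] [179.79333768   0.18630226 161.34383224] 0.04760868053262188
-15.6 [ -64.1 -304.4    2.7   86.9]
74.4 [ -64.1 -304.4    2.7   -3.1]
```

>>> step_arm --pt "-0.25 -13 -62 0 -1" --pt "-0.25 -26 -124 0 -3" --pt "-0.25 -39 -186 0 -3" --pt "-0.25 -52 -248 0 -3" --pt "-0.25 -64 -304 0 -3" --pt "-0.25 -64 -304 2 -3" --pt "-0.25 -64 -304 2 -3" --pt "-0.25 -64 -304 2 -3" --pt "-0.25 -64 -304 2 -3"

```text
time: 6.38
tool_pos: [0.4214, -0.0254, 0.1383]
ee_rot: [3.141, -0.0, 2.871]
wrist_force: [0.2, -0.6, 0.2]
width: 0.0351
```

```bash
python3 - <<'E'
from h import *
o=robot.get_obs(); print(o["tool_pos"],np.degrees(o["ee_rot"]),o["width"])
print(go(.4225,-.0265,.028,74.4))
s=cams.snapshot("side"); cv2.imwrite("pics/n.png",cv2.resize(s["pixels"][160:330,130:310,::-1],None,fx=3,fy=3,interpolation=cv2.INTER_CUBIC))
print(proj(s,[[.4225,-.0265,.05],o["tool_pos"]]), pp(s,"ring_grip"))
E
```

```text
[ 0.42139424 -0.02542634  0.13828002] [ 1.79985405e+02 -2.11171056e-02  1.64485586e+02] 0.0351348712587931
[-1.400e+00 -7.000e-01  1.103e+02  1.000e-01]
[[204.95952459 266.46516567]
 [196.99100657 235.47200274]] [([457, 282, 47], 0.63), ([639, 43, 1], 0.43)]
```

View pics/n.png

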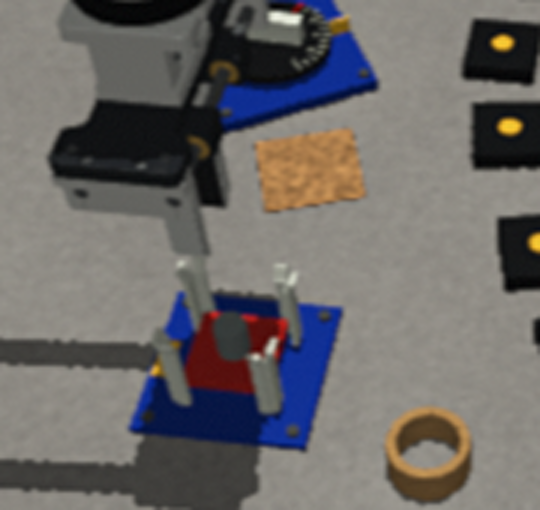

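The knob is at crop (232,337), between the guides. Nothing blocks the fingers, so I descend.

>>> step_arm --pt "-0.25 -1 -1 50 0" --pt "-0.25 -1 -1 90 0" --pt "-0.25 -1 -1 110 0" --pt "-0.25 -1 -1 110 0" --pt "-0.25 -1 -1 110 0" --pt "-1 -1 -1 110 0" --pt "-1 -1 -1 110 0" --pt "-1 -1 -1 110 0" --pt "-1 -1 -1 80 0" --pt "-1 -1 -1 50 0" --pt "-1 -1 -1 0 0" --pt "-1 -1 -1 0 0" --pt "-1 -1 -1 0 0"

```text
time: 8.1
tool_pos: [0.4214, -0.028, 0.1376]
ee_rot: [-3.142, -0.001, 2.868]
wrist_force: [0.2, -0.1, -1.6]
width: 0.0214
```

```bash
python3 - <<'E'
from h import *
o=robot.get_obs(); print(o["tool_pos"],o["wrist_force"],np.degrees(o["joint_positions"][5]))
# mat at 478.4,154.9 yaw 3.6 ; cap underside = TCP - 12.5mm; place underside z=.002 
for j in(3.6,93.6):print(j,go(.4785,.155,.08,j),go(.4785,.155,.016))
E
```

```text
[ 0.42136833 -0.02800879  0.13764419] [ 0.23976148 -0.08789097 -1.59916721] -85.81681952745696
3.6 [ -5.5 191.6  57.6  70.7] [ -5.5 191.6 121.6   0. ]
93.6 [ -5.5 191.6  57.6 -19.3] [ -5.5 191.6 121.6   0. ]
```

>>> step_arm --pt "-1 -2 62 0 -6" --pt "-1 -4 124 0 -12" --pt "-1 -5 186 10 -19" --pt "-1 -5 192 60 -19" --pt "-1 -5 192 60 -19" --pt "-1 -5 192 100 -19" --pt "-1 -5 192 115 -19" --pt "-1 -5 192 121 -19" --pt "-1 -5 192 121 -19" --pt "-1 -5 192 122 -19" --pt "-0.25 -5 192 122 -19" --pt "-0.25 -5 192 122 -19" --pt "-0.25 -5 192 122 -19" --pt "-0.25 -5 192 70 -19" --pt "-0.25 -5 192 20 -19" --pt "0.5 -5 130 0 -19" --pt "0.5 -5 100 0 -19"

```text
time: 10.22
tool_pos: [0.4548, 0.0656, 0.1413]
ee_rot: [-3.141, 0.005, -3.084]
wrist_force: [0.6, 0.5, 0.9]
width: 0.0519
```

```bash
cat >> h.py <<'E'
def weights(s):
    """dots + square fit around each dot"""
    p=s["pixels"].astype(int); out=[]
    for c in yellow(s):
        if len(c)>30: continue
        d=back(s,c,.016).mean(0); 
        u=proj(s,[[*d,.016]])[0].astype(int); a=22; m=np.zeros(p.shape[:2],bool)
        sl=np.s_[u[1]-a:u[1]+a,u[0]-a:u[0]+a]; m[sl]=(p.max(2)<62)[sl]
        b=[k for k in blobs(m,150) if cv2.pointPolygonTest(k.reshape(-1,1,2),(float(u[0]),float(u[1])),False)>0]
        if b: out.append((np.round(d*1000,1).tolist(),rect(s,max(b,key=len),.013).tolist()))
        else: out.append((np.round(d*1000,1).tolist(),None))
    return out
E
python3 - <<'E'
from h import *
s=cams.snapshot("top"); o=robot.get_obs(); print(o["tool_pos"])
for w in weights(s): print(w)
print(ring(s)); h=hsv(s).astype(int)
red=((h[...,0]<8)|(h[...,0]>172))&(h[...,1]>150)&(h[...,2]>90)
print("red",[(rect(s,c,.010),len(c)) for c in blobs(red,8)])
x=.6375;y=.259
for j in(-15.9,74.1):print(j,go(x,y,.12,j),go(x,y,.002))
cv2.imwrite("pics/t2.png",s["pixels"][:,:,::-1])
E
```

```text
[0.45333808 0.06266977 0.1401863 ]
([376.3, -4.7], None)
([621.5, 191.4], [619.7, 189.9, 60.3, 59.4, -7.2])
([637.7, 43.1], [635.7, 42.2, 57.7, 59.9, -1.7])
([645.5, -253.6], [643.8, -252.5, 59.6, 59.1, 13.2])
([640.1, 260.5], [638.3, 258.5, 61.4, 59.3, -15.9])
([654.7, -47.1], [652.6, -47.4, 59.6, 57.1, 9.8])
([664.7, -156.0], [662.7, -155.4, 56.3, 60.0, -17.1])
(array([457.9, 281.5]), array([11.4, 48.7]), 'bar', np.float32(-18.3), 'reading', np.float32(40.6))
red [(array([ 762.3, -219. ,  100.2,   25.6,   -9.4]), 113)]
-15.9 [-194.7  185.9   20.2  109.1] [-194.7  185.9  138.2    0. ]
74.1 [-194.7  185.9   20.2   19.1] [-194.7  185.9  138.2    0. ]
```

View pics/t2.png

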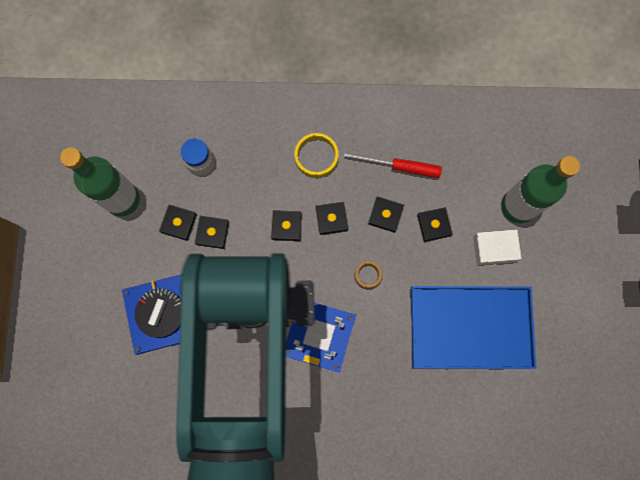

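The weight formerly at pixel (226,227) has been knocked to (211,232). The ring now reads 40.6° by the bar and the nest is empty. I take the knocked weight first, with the jaws along x.

```bash
python3 - <<'E'
from h import *
x=.621;y=.191
print(go(x,y,.08,-7.2,near=0),go(x,y,.003), go(x,y,.09))
E
```

```text
[-174.5  118.9   60.2  100.4] [-174.5  118.9  137.2    0. ] [-174.5  118.9   50.2    0. ]
```

>>> step_arm --pt "0.7 -50 30 0 10" --pt "0.7 -100 60 0 20" --pt "0.7 -150 90 0 30" --pt "0.7 -174 119 20 40" --pt "0.7 -174 119 50 50" --pt "0.7 -174 119 60 60" --pt "0.7 -174 119 60 70" --pt "0.7 -174 119 60 80" --pt "0.7 -174 119 60 90" --pt "0.7 -174 119 60 100" --pt "0.7 -174 119 60 100" --pt "0.7 -174 119 60 100" --pt "0.7 -174 119 60 100"

```text
time: 11.9
tool_pos: [0.6206, 0.1958, 0.0784]
ee_rot: [-3.141, -0.0, 1.455]
wrist_force: [0.1, -0.1, 0.2]
width: 0.0797
```

```bash
python3 - <<'E'
from h import *
o=robot.get_obs(); print(o["tool_pos"],np.degrees(o["ee_rot"][2])-90,o["wrist_force"])
x=.621;y=.191
print(go(x,y,.003,-7.2))
E
```

```text
[0.62060762 0.19577126 0.07839327] -6.608608128578112 [ 0.06473773 -0.06840418  0.21288715]
[-4.7  0.9 75.4  0.6]
```

>>> step_arm --pt "0.7 -5 1 40 0" --pt "0.7 -5 1 70 0" --pt "0.7 -5 1 75 0" --pt "0.7 -5 1 75 0" --pt "-1 -5 1 75 0" --pt "-1 -5 1 75 0" --pt "-1 -5 1 75 0" --pt "-1 -5 1 75 0" --pt "-1 -5 1 45 0" --pt "-1 -5 1 0 0" --pt "-1 -5 1 -20 0" --pt "-1 -5 1 -20 0" --pt "-1 -5 1 -20 0" --pt "-1 -5 1 -20 0" --pt "-1 -5 1 -20 0"

```text
time: 13.78
tool_pos: [0.6203, 0.1904, 0.0968]
ee_rot: [-3.139, 0.001, 1.454]
wrist_force: [0.1, 0.5, -5.2]
width: 0.0579
```

```bash
python3 - <<'E'
from h import *
o=robot.get_obs(); print(o["tool_pos"],np.degrees(o["ee_rot"][2])-90,o["wrist_force"],np.degrees(o["joint_positions"][5]))
for j in(-15.6,74.4):print(j,go(.4225,-.0265,.11,j),go(.4225,-.0265,.020))
for y in(-.257,-.325,-.375): print(go(.443,y,.09,0.8),go(.443,y,.026))
E
```

```text
[0.62031064 0.19044818 0.09679828] -6.685772815611912 [ 0.07549726  0.53357779 -5.2231286 ] 18.747206296302938
-15.6 [-238.5 -171.2  -13.2    8.9] [-238.5 -171.2   76.8    0. ]
74.4 [-238.5 -171.2  -13.2   98.9] [-238.5 -171.2   76.8    0. ]
[-465.  -124.     6.8   -7.5] [-465.  -124.    70.8    0. ]
[-532.6 -116.1    6.8   -7.5] [-532.6 -116.1   70.8    0. ]
[-582.2 -110.3    6.8   -7.5] [-582.2 -110.3   70.8    0. ]
```

Steel: −5.2 N. It goes to the nest.

>>> step_arm --pt "-1 -50 -36 -10 3" --pt "-1 -100 -72 -13 6" --pt "-1 -150 -108 -13 9" --pt "-1 -200 -144 -13 9" --pt "-1 -238 -171 -13 9" --pt "-1 -238 -171 -13 9" --pt "-1 -238 -171 -13 9" --pt "-1 -238 -171 -13 9" --pt "-1 -238 -171 -13 9"

```text
time: 14.9
tool_pos: [0.424, -0.0252, 0.1114]
ee_rot: [-3.141, -0.0, 1.299]
wrist_force: [0.3, 0.0, -4.2]
width: 0.0574
```

```bash
python3 - <<'E'
from h import *
o=robot.get_obs(); print(o["tool_pos"],np.degrees(o["ee_rot"][2])-90,o["wrist_force"])
print(go(.4225,-.0265,.020,-15.6))
s=cams.snapshot("side"); cv2.imwrite("pics/n2.png",cv2.resize(s["pixels"][160:330,130:310,::-1],None,fx=3,fy=3,interpolation=cv2.INTER_CUBIC))
print((proj(s,[[.4225,-.0265,.016]])-[130,160])*3)
t=cams.snapshot("top");print(pp(t,"weight_a"),pp(s,"weight_a"),pp(t,"nest"))
E
```

```text
[ 0.4240374  -0.02517907  0.11137823] -15.59994768405764 [ 0.26254405  0.04512843 -4.15148465]
[-1.7 -1.1 91.4  0. ]
[[232.57436391 351.48091516]]
[([648, -257, 2], 0.82), ([666, -154, 0], 0.63), ([638, 43, 1], 0.59), ([636, 256, 1], 0.56)] [([642, 261, 0], 0.97), ([645, -256, -3], 0.95), ([661, -49, 5], 0.83), ([419, -25, 103], 0.73), ([664, -156, -3], 0.7), ([638, 44, -2], 0.62)] []
```

View pics/n2.png

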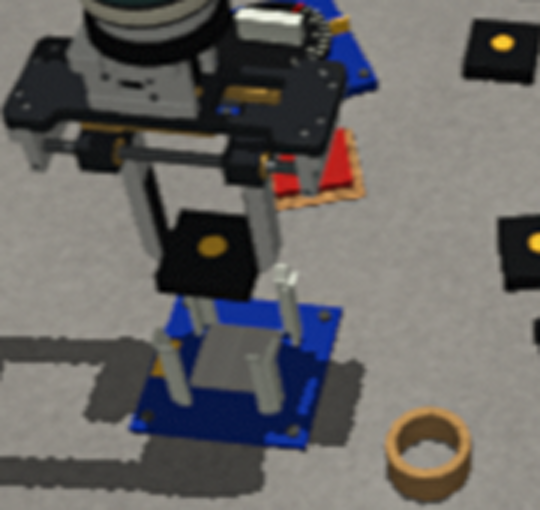

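```bash
python3 - <<'E'
from h import *
o=robot.get_obs(); s=cams.snapshot("side"); p=s["pixels"].astype(int); hh=hsv(s).astype(int)
z=o["tool_pos"][2]-.003+.016
for c in yellow(s,5):
    u=c.mean(0)
    if 180<u[0]<225 and 220<u[1]<260: print("dot",u,back(s,u,z)*1000)
# darker dot
m=np.zeros(p.shape[:2],bool); sl=np.s_[228:256,185:216]; m[sl]=((hh[...,1]>130)&(hh[...,2]>70)&(abs(hh[...,0]-22)<10))[sl]
for c in blobs(m,4): print("dot2",c.mean(0),back(s,c,z).mean(0)*1000)
g=np.zeros(p.shape[:2],bool); sl=np.s_[262:296,190:228]; g[sl]=((hh[...,1]<60)&(hh[...,2]>75)&(hh[...,2]<160))[sl]
for c in blobs(g,60): print("pad",rect(s,c,.016))
b=(abs(hh[...,0]-110)<12)&(hh[...,1]>120)&(hh[...,2]>30); b[:,:150]=0;b[:250]=0;b[:,260:]=0;b[315:]=0
for c in blobs(b,300): print("base",rect(s,c,.005))
E
```

```text
dot2 [200.19047619 241.76190476] [424.91166958 -28.795408  ]
pad [422.6 -28.8  84.   67.8  -6.9]
base [424.3 -31.  118.3 115.8 -15.3]
```

>>> step_arm --pt "-1 -1.5 -1 30 0" --pt "-1 -1.5 -1 45 0" --pt "-1 -1.5 -1 55 0" --pt "-1 -1.5 -1 65 0" --pt "-1 -1.5 -1 75 0" --pt "-1 -1.5 -1 85 0" --pt "-1 -1.5 -1 91 0" --pt "-1 -1.5 -1 91 0" --pt "-1 -1.5 -1 91 0"

```text
time: 16.32
tool_pos: [0.4225, -0.0271, 0.0208]
ee_rot: [3.141, -0.0, 1.297]
wrist_force: [-0.0, -0.1, -4.3]
width: 0.0575
```

>>> step_arm --pt "-1 0 0 2 0" --pt "-1 0 0 2 0" --pt "0.3 0 0 2 0" --pt "0.3 0 0 2 0" --pt "0.3 0 0 2 0" --pt "0.3 0 0 -40 0" --pt "0.3 0 0 -90 0" --pt "0.3 0 0 -90 0" --pt "0.3 0 0 -90 0"

```text
time: 17.45
tool_pos: [0.4219, -0.027, 0.1101]
ee_rot: [-3.141, -0.0, 1.297]
wrist_force: [-0.8, 0.1, 0.0]
width: 0.0615
```

```bash
cat > nxt.py <<'E'
from h import *
import sys
o=robot.get_obs(); print("t",o["time"],"tcp",np.round(o["tool_pos"]*1000 if hasattr(o["tool_pos"],"shape") else np.array(o["tool_pos"])*1000,1),"jaw",round(np.degrees(o["ee_rot"][2])-90,1),"F",np.round(o["wrist_force"],1),"q6",round(np.degrees(o["joint_positions"][5]),1))
for a in sys.argv[1:]:
    v=[float(k) for k in a.split(",")]; print(a,go(v[0]/1000,v[1]/1000,v[2]/1000,*( [v[3]] if len(v)>3 else []),**({"near":v[4]} if len(v)>4 else {})))
E
python3 nxt.py 638,43,80,-1.7 638,43,3; python3 - <<'E'
from h import *
s=cams.snapshot("top")
for w in weights(s): print(w)
s=cams.snapshot("side"); cv2.imwrite("pics/n3.png",cv2.resize(s["pixels"][160:330,130:310,::-1],None,fx=3,fy=3,interpolation=cv2.INTER_CUBIC))
E
```

```text
t 17.45 tcp [421.9 -27.  110.1] jaw -15.7 F [-0.8  0.1  0. ] q6 4.3
638,43,80,-1.7 [125.8 189.1  30.1 -14. ]
638,43,3 [125.8 189.1 107.1   0. ]
([637.7, 43.1], [635.7, 42.2, 57.7, 60.0, -1.7])
([645.6, -253.6], [643.8, -252.5, 59.6, 59.1, 13.2])
([640.1, 260.5], [638.3, 258.5, 61.4, 59.3, -15.9])
([654.4, -46.8], [652.6, -47.4, 59.8, 57.1, 9.9])
([664.7, -156.0], [662.7, -155.5, 56.3, 60.1, -16.9])
```

View pics/n3.png

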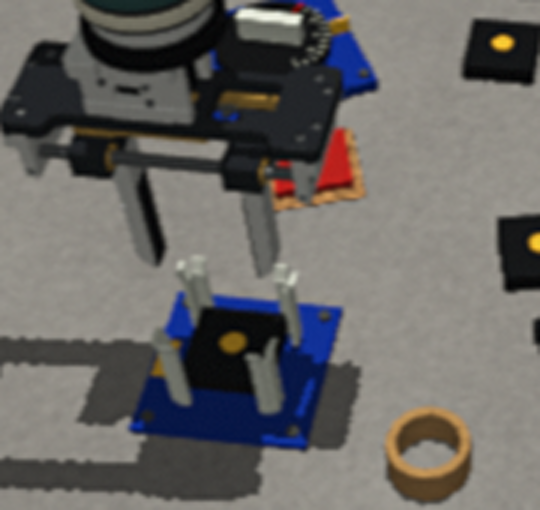

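The weight sits squarely between the guides, with its dot at crop (232,342). Next is the weight at (638,43).

>>> step_arm --pt "0.7 32 48 0 -4" --pt "0.7 64 96 0 -8" --pt "0.7 96 144 0 -12" --pt "0.7 126 189 20 -14" --pt "0.7 126 189 50 -14" --pt "0.7 126 189 80 -14" --pt "0.7 126 189 100 -14" --pt "0.7 126 189 107 -14" --pt "0.7 126 189 107 -14" --pt "-1 126 189 107 -14" --pt "-1 126 189 107 -14" --pt "-1 126 189 107 -14" --pt "-1 126 189 107 -14" --pt "-1 126 189 60 -14" --pt "-1 126 189 0 -14" --pt "-1 126 189 0 -14" --pt "-1 126 189 0 -14" --pt "-1 126 189 0 -14" --pt "-1 126 189 0 -14"

```text
time: 19.92
tool_pos: [0.6368, 0.0432, 0.1075]
ee_rot: [-3.137, -0.0, 1.541]
wrist_force: [-0.6, -0.1, -4.6]
width: 0.0576
```

```bash
python3 nxt.py 422.5,-27,110,-15.6 422.5,-27,36 443,-250,90,0.8 443,-250,26
```

```text
t 19.925 tcp [636.8  43.2 107.5] jaw -1.7 F [-0.6 -0.1 -4.6] q6 0.5
422.5,-27,110,-15.6 [ -76.5 -212.1   -2.5   13.9]
422.5,-27,36 [ -76.5 -212.1   71.5    0. ]
443,-250,90,0.8 [-298.8 -185.1   17.5   -2.5]
443,-250,26 [-298.8 -185.1   81.5    0. ]
```

>>> step_arm --pt "-1 -19 -53 -3 4" --pt "-1 -38 -106 -3 8" --pt "-1 -57 -159 -3 12" --pt "-1 -76 -212 -3 14" --pt "-1 -76 -212 -3 14" --pt "-1 -76 -212 -3 14" --pt "-1 -76 -212 -3 14" --pt "-1 -76 -212 -3 14"

```text
time: 20.92
tool_pos: [0.425, -0.0264, 0.1135]
ee_rot: [-3.142, -0.0, 1.298]
wrist_force: [0.2, -0.1, -3.7]
width: 0.0578
```

```bash
python3 nxt.py 422.5,-27,35,-15.6
```

```text
t 20.925 tcp [425.  -26.4 113.5] jaw -15.6 F [ 0.2 -0.1 -3.7] q6 4.4
422.5,-27,35,-15.6 [-1.3 -2.2 78.5 -0. ]
```

>>> step_arm --pt "-1 -1 -2 25 0" --pt "-1 -1 -2 38 0" --pt "-1 -1 -2 48 0" --pt "-1 -1 -2 58 0" --pt "-1 -1 -2 68 0" --pt "-1 -1 -2 76 0" --pt "-1 -1 -2 78 0" --pt "-1 -1 -2 79 0" --pt "-1 -1 -2 79 0" --pt "0.3 -1 -2 79 0" --pt "0.3 -1 -2 79 0" --pt "0.3 -1 -2 79 0" --pt "0.3 -1 -2 30 0" --pt "0.3 -1 -2 0 0" --pt "0.3 -1 -2 0 0" --pt "0.3 -1 -2 0 0"

```text
time: 22.92
tool_pos: [0.4212, -0.0269, 0.1125]
ee_rot: [-3.14, 0.0, 1.297]
wrist_force: [-0.2, -0.6, 0.3]
width: 0.0611
```

```bash
python3 nxt.py 655,-47,80,9.9 655,-47,3; python3 - <<'E'
from h import *
s=cams.snapshot("top")
for w in weights(s): print(w)
s=cams.snapshot("side"); cv2.imwrite("pics/n4.png",cv2.resize(s["pixels"][160:330,130:310,::-1],None,fx=3,fy=3,interpolation=cv2.INTER_CUBIC))
E
```

```text
t 22.925 tcp [421.2 -26.9 112.5] jaw -15.7 F [-0.2 -0.6  0.3] q6 4.3
655,-47,80,9.9 [ 43.8 230.5  32.5 -25.6]
655,-47,3 [ 43.8 230.5 109.5   0. ]
([645.6, -253.6], [643.7, -252.6, 59.9, 59.1, 13.2])
([640.1, 260.5], [638.3, 258.5, 61.4, 59.3, -15.9])
([654.4, -46.8], [652.6, -47.5, 59.9, 57.1, 9.4])
([664.7, -156.0], [662.7, -155.5, 56.3, 60.1, -16.9])
```

View pics/n4.png

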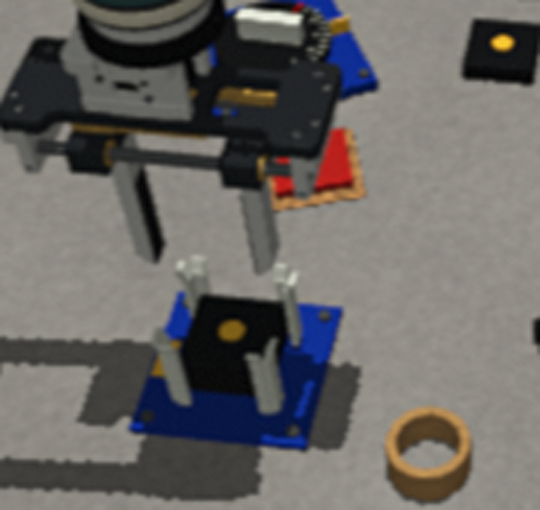

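The second steel weight is squarely on the first, with its dot at (232,330). Next is the weight at (655,-47).

>>> step_arm --pt "0.7 11 58 0 -9" --pt "0.7 22 116 0 -18" --pt "0.7 33 174 0 -26" --pt "0.7 44 230 20 -26" --pt "0.7 44 230 50 -26" --pt "0.7 44 230 80 -26" --pt "0.7 44 230 100 -26" --pt "0.7 44 230 109 -26" --pt "0.7 44 230 109 -26" --pt "-1 44 230 109 -26" --pt "-1 44 230 109 -26" --pt "-1 44 230 109 -26" --pt "-1 44 230 109 -26" --pt "-1 44 230 60 -26" --pt "-1 44 230 0 -26" --pt "-1 44 230 0 -26" --pt "-1 44 230 0 -26" --pt "-1 44 230 0 -26" --pt "-1 44 230 0 -26"

```text
time: 25.4
tool_pos: [0.654, -0.0466, 0.111]
ee_rot: [-3.138, -0.001, 1.751]
wrist_force: [-0.1, 0.0, -1.0]
width: 0.057
```

```bash
python3 nxt.py 422.5,-27,110,-15.6 443,-250,110,0.8 443,-250,24 479,-370,110,90.8 443,-370,110,0.8
```

```text
t 25.4 tcp [654.  -46.6 111. ] jaw 10.3 F [-0.1  0.  -1. ] q6 -19.3
422.5,-27,110,-15.6 [  60.8 -224.3    1.    25.9]
443,-250,110,0.8 [-162.3 -244.     1.     9.5]
443,-250,24 [-162.3 -244.    87.     0. ]
479,-370,110,90.8 [-286.8 -230.1    1.    99.5]
443,-370,110,0.8 [-280.4 -265.5    1.     9.5]
```

Dummy: −1.0 N. It goes to the tray. I'll use a 2×2 layout with the jaws along y, so the fingers clear the walls and neighbours.

```bash
python3 nxt.py 477,-268,110,-89.2,53 477,-268,26
```

```text
t 25.4 tcp [654.  -46.6 111. ] jaw 10.3 F [-0.1  0.  -1. ] q6 -19.3
477,-268,110,-89.2,53 [-186.1 -213.8    1.    99.5]
477,-268,26 [-186.1 -213.8   85.     0. ]
```

>>> step_arm --pt "-1 -37 -42 0 10" --pt "-1 -74 -84 0 20" --pt "-1 -111 -126 0 30" --pt "-1 -148 -168 0 40" --pt "-1 -186 -214 0 50" --pt "-1 -186 -214 0 60" --pt "-1 -186 -214 0 70" --pt "-1 -186 -214 0 80" --pt "-1 -186 -214 0 90" --pt "-1 -186 -214 30 99.5" --pt "-1 -186 -214 60 99.5" --pt "-1 -186 -214 80 99.5" --pt "-1 -186 -214 85 99.5" --pt "-1 -186 -214 86 99.5" --pt "0.3 -186 -214 86 99.5" --pt "0.3 -186 -214 86 99.5" --pt "0.3 -186 -214 86 99.5" --pt "0.3 -186 -214 40 99.5" --pt "0.3 -186 -214 0 99.5" --pt "0.3 -186 -214 0 99.5"

```text
time: 27.9
tool_pos: [0.4803, -0.2698, 0.1182]
ee_rot: [3.136, -0.008, 0.014]
wrist_force: [-0.2, 0.4, -1.1]
width: 0.061
```

>>> step_arm --pt "0.3 0 0 -10 0" --pt "0.3 0 0 -10 0"

```text
time: 28.15
tool_pos: [0.4776, -0.2679, 0.1229]
ee_rot: [-3.141, 0.001, 0.014]
wrist_force: [-0.9, -0.1, -0.1]
width: 0.061
```

```bash
python3 nxt.py 665,-156,80,-17,-4 665,-156,3; python3 - <<'E'
from h import *
s=cams.snapshot("top")
for w in weights(s): print(w)
s=cams.snapshot("side");print(pp(s,"weight_a"))
E
```

```text
t 28.15 tcp [ 477.6 -267.9  122.9] jaw -89.2 F [-0.9 -0.1 -0.1] q6 54.0
665,-156,80,-17,-4 [ 188.9 -109.3   42.9  -72.2]
665,-156,3 [ 188.9 -109.3  119.9    0. ]
([424.9, -27.9], None)
([645.5, -253.6], [643.8, -252.5, 59.5, 59.1, 13.2])
([640.0, 260.5], [638.3, 258.5, 61.4, 59.3, -15.9])
([664.7, -156.0], [662.7, -155.4, 56.3, 60.1, -17.2])
[([640, 258, -1], 0.94), ([647, -258, -3], 0.93), ([663, -153, 0], 0.89), ([479, -269, 22], 0.59), ([785, -17, 2], 0.44)]
```

>>> step_arm --pt "0.7 50 -30 0 -10" --pt "0.7 100 -60 0 -20" --pt "0.7 150 -90 0 -30" --pt "0.7 189 -109 20 -40" --pt "0.7 189 -109 40 -50" --pt "0.7 189 -109 43 -60" --pt "0.7 189 -109 60 -72" --pt "0.7 189 -109 80 -72" --pt "0.7 189 -109 110 -72" --pt "0.7 189 -109 120 -72" --pt "0.7 189 -109 120 -72" --pt "-1 189 -109 120 -72" --pt "-1 189 -109 120 -72" --pt "-1 189 -109 120 -72" --pt "-1 189 -109 120 -72" --pt "-1 189 -109 60 -72" --pt "-1 189 -109 10 -72" --pt "-1 189 -109 10 -72" --pt "-1 189 -109 10 -72" --pt "-1 189 -109 10 -72"

```text
time: 30.8
tool_pos: [0.6638, -0.156, 0.1102]
ee_rot: [-3.136, -0.0, 1.271]
wrist_force: [0.9, 0.2, -0.7]
width: 0.0575
```

```bash
python3 nxt.py 422.5,-27,120,-15.6 477,-372,110,-89.2,53 477,-372,26
```

```text
t 30.8 tcp [ 663.8 -156.   110.2] jaw -17.2 F [ 0.9  0.2 -0.7] q6 -0.8
422.5,-27,120,-15.6 [  51.9 -268.7   -9.8   -1.6]
477,-372,110,-89.2,53 [-2.616e+02 -1.146e+02  2.000e-01  7.200e+01]
477,-372,26 [-261.6 -114.6   84.2    0. ]
```

>>> step_arm --pt "-1 -52 -23 0 10" --pt "-1 -104 -46 0 20" --pt "-1 -156 -69 0 30" --pt "-1 -208 -92 0 40" --pt "-1 -261 -114 0 50" --pt "-1 -261 -114 0 60" --pt "-1 -261 -114 20 70" --pt "-1 -261 -114 40 72" --pt "-1 -261 -114 60 72" --pt "-1 -261 -114 80 72" --pt "-1 -261 -114 85 72" --pt "-1 -261 -114 86 72" --pt "0.3 -261 -114 86 72" --pt "0.3 -261 -114 86 72" --pt "0.3 -261 -114 86 72" --pt "0.3 -261 -114 40 72" --pt "0.3 -261 -114 -10 72" --pt "0.3 -261 -114 -10 72" --pt "0.3 -261 -114 -10 72"

```text
time: 33.17
tool_pos: [0.4791, -0.372, 0.1233]
ee_rot: [-3.141, 0.0, 0.014]
wrist_force: [-0.1, 0.0, -0.5]
width: 0.0614
```

```bash
python3 nxt.py 645.5,-254,80,13.2,-20 645.5,-254,3; python3 - <<'E'
from h import *
s=cams.snapshot("top")
for w in weights(s): print(w)
s=cams.snapshot("side");print(pp(s,"weight_a"))
E
```

```text
t 33.175 tcp [ 479.1 -372.   123.3] jaw -89.2 F [-0.1  0.  -0.5] q6 46.0
645.5,-254,80,13.2,-20 [ 168.  -115.6   43.3 -102.4]
645.5,-254,3 [ 168.  -115.6  120.3    0. ]
([424.9, -27.9], None)
([477.7, -269.2], [477.0, -268.8, 58.2, 58.2, -0.8])
([645.6, -253.6], [643.7, -252.6, 59.7, 59.4, 13.4])
([640.1, 260.5], [638.3, 258.5, 61.4, 59.5, -16.0])
[([647, -257, -2], 0.92), ([639, 257, 1], 0.88), ([477, -368, 15], 0.7), ([481, -266, 23], 0.59)]
```

>>> step_arm --pt "0.7 45 -30 0 -6" --pt "0.7 90 -60 0 -12" --pt "0.7 135 -90 0 -12" --pt "0.7 168 -116 20 -12" --pt "0.7 168 -116 50 -12" --pt "0.7 168 -116 80 -12" --pt "0.7 168 -116 110 -12" --pt "0.7 168 -116 120 -12" --pt "0.7 168 -116 120 -12" --pt "-1 168 -116 120 -12" --pt "-1 168 -116 120 -12" --pt "-1 168 -116 120 -12" --pt "-1 168 -116 120 -12" --pt "-1 168 -116 60 -12" --pt "-1 168 -116 10 -12" --pt "-1 168 -116 10 -12" --pt "-1 168 -116 10 -12" --pt "-1 168 -116 10 -12" --pt "-1 168 -116 10 -12"

```text
time: 35.7
tool_pos: [0.6447, -0.2532, 0.1109]
ee_rot: [-3.139, 0.003, 0.224]
wrist_force: [-0.5, 0.3, -1.2]
width: 0.0577
```

```bash
python3 nxt.py 422.5,-27,120,-15.6 409,-268,110,-89.2,53 409,-268,26
```

```text
t 35.7 tcp [ 644.7 -253.2  110.9] jaw -77.2 F [-0.5  0.3 -1.2] q6 51.0
422.5,-27,120,-15.6 [-166.5 -269.9   -9.1  -61.6]
409,-268,110,-89.2,53 [-233.1  -37.9    0.9   12. ]
409,-268,26 [-233.1  -37.9   84.9    0. ]
```

>>> step_arm --pt "-1 -55 -9 0 6" --pt "-1 -110 -18 0 12" --pt "-1 -165 -27 0 12" --pt "-1 -220 -38 0 12" --pt "-1 -233 -38 0 12" --pt "-1 -233 -38 20 12" --pt "-1 -233 -38 40 12" --pt "-1 -233 -38 60 12" --pt "-1 -233 -38 80 12" --pt "-1 -233 -38 86 12" --pt "-1 -233 -38 87 12" --pt "-1 -233 -38 87 12" --pt "0.3 -233 -38 87 12" --pt "0.3 -233 -38 87 12" --pt "0.3 -233 -38 87 12" --pt "0.3 -233 -38 40 12" --pt "0.3 -233 -38 -10 12" --pt "0.3 -233 -38 -10 12" --pt "0.3 -233 -38 -10 12"

```text
time: 38.08
tool_pos: [0.4098, -0.2681, 0.1231]
ee_rot: [-3.141, 0.0, 0.014]
wrist_force: [0.1, -0.5, 0.0]
width: 0.0609
```

```bash
python3 nxt.py 639.5,260,100,-16,38 639.5,260,3; python3 - <<'E'
from h import *
s=cams.snapshot("top")
for w in weights(s): print(w)
s=cams.snapshot("side");print(pp(s,"weight_a"))
E
```

```text
t 38.075 tcp [ 409.8 -268.1  123.1] jaw -89.2 F [ 0.1 -0.5  0. ] q6 49.3
639.5,260,100,-16,38 [ 237.2 -524.8   23.1  -73.2]
639.5,260,3 [ 237.2 -524.8  120.1    0. ]
([424.9, -27.9], None)
([477.6, -269.2], [471.2, -261.2, 67.7, 72.2, 1.1])
([640.2, 260.5], [638.3, 258.5, 61.4, 59.5, -16.0])
[([479, -366, 15], 0.97), ([479, -267, 22], 0.77), ([412, -272, 13], 0.73), ([426, -30, 28], 0.64), ([641, 260, 2], 0.57), ([419, -26, 12], 0.55)]
```

>>> step_arm --pt "0.7 24 -53 0 -8" --pt "0.7 48 -106 0 -16" --pt "0.7 72 -159 0 -24" --pt "0.7 96 -212 0 -32" --pt "0.7 120 -265 0 -40" --pt "0.7 144 -318 0 -48" --pt "0.7 168 -371 0 -56" --pt "0.7 192 -424 0 -64" --pt "0.7 216 -477 0 -73" --pt "0.7 237 -525 20 -73" --pt "0.7 237 -525 23 -73" --pt "0.7 237 -525 23 -73" --pt "0.7 237 -525 23 -73" --pt "0.7 237 -525 23 -73" --pt "0.7 237 -525 23 -73"

```text
time: 40.1
tool_pos: [0.6398, 0.2592, 0.1016]
ee_rot: [3.14, -0.001, 1.287]
wrist_force: [-0.1, -0.4, 0.7]
width: 0.0798
```

```bash
python3 nxt.py 639.5,260,3,-16
```

```text
t 40.1 tcp [639.8 259.2 101.6] jaw -16.3 F [-0.1 -0.4  0.7] q6 33.6
639.5,260,3,-16 [ 0.7 -0.5 98.6 -0.3]
```

>>> step_arm --pt "0.7 1 0 50 0" --pt "0.7 1 0 85 0" --pt "0.7 1 0 99 0" --pt "0.7 1 0 99 0" --pt "-1 1 0 99 0" --pt "-1 1 0 99 0" --pt "-1 1 0 99 0" --pt "-1 1 0 99 0" --pt "-1 1 0 50 0" --pt "-1 1 0 -10 0" --pt "-1 1 0 -10 0" --pt "-1 1 0 -10 0" --pt "-1 1 0 -10 0" --pt "-1 1 0 -10 0"

```text
time: 41.85
tool_pos: [0.6385, 0.2605, 0.1073]
ee_rot: [-3.137, 0.003, 1.288]
wrist_force: [-0.0, 0.3, -4.1]
width: 0.0578
```

```bash
python3 nxt.py 422.5,-27,115,-15.6 409,-372,110,-89.2,53; python3 - <<'E'
from h import *
for n in("top","side"):
    s=cams.snapshot(n); cv2.imwrite(f"pics/{n}5.png",s["pixels"][:,:,::-1])
    for z in (.016,.046):print([ (np.round(back(s,c,z).mean(0)*1000,1)) for c in yellow(s,4) if len(c)<40])
E
```

```text
t 41.85 tcp [638.5 260.5 107.3] jaw -16.2 F [-0.   0.3 -4.1] q6 33.7
422.5,-27,115,-15.6 [-336.3 -127.3   -7.7   -0.6]
409,-372,110,-89.2,53 [-671.4  -44.    -2.7   73. ]
[array([374.3, -12.8]), array([ 409.8, -268.9]), array([424.9, -27.9]), array([ 478.7, -374.6]), array([ 477.6, -269.3])]
[array([374.3, -13.3]), array([ 408.8, -263. ]), array([423.6, -28.1]), array([ 476.1, -366.1]), array([ 475. , -263.5])]
[array([ 477. , -365.4]), array([ 407.1, -258.7]), array([ 476.1, -259.6]), array([421.3,  -7. ]), array([763.4,  14. ])]
[array([ 478.9, -376.3]), array([ 411.6, -273.6]), array([ 478. , -274.5]), array([425.2, -31.6]), array([754.3, -11.4])]
```

View pics/top5.png

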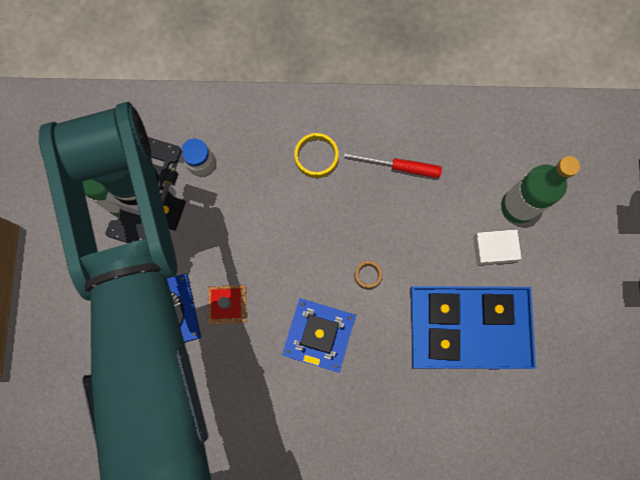

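Third steel weight (−4.1 N). The three dummies lie flat in the tray at (445,309), (445,344) and (499,309), and the stack's dot is at (320,334).

>>> step_arm --pt "-1 -56 -21 -8 0" --pt "-1 -112 -42 -8 0" --pt "-1 -168 -63 -8 0" --pt "-1 -224 -84 -8 0" --pt "-1 -280 -105 -8 -1" --pt "-1 -336 -127 -8 -1" --pt "-1 -336 -127 -8 -1" --pt "-1 -336 -127 -8 -1" --pt "-1 -336 -127 -8 -1" --pt "-1 -336 -127 -8 -1"

```text
time: 43.2
tool_pos: [0.4247, -0.0255, 0.1184]
ee_rot: [-3.141, -0.0, 1.308]
wrist_force: [0.3, -0.5, -3.4]
width: 0.0577
```

```bash
python3 nxt.py 422.5,-27,49,-15.6
```

```text
t 43.2 tcp [424.7 -25.5 118.4] jaw -15.1 F [ 0.3 -0.5 -3.4] q6 4.0
422.5,-27,49,-15.6 [-2.  -1.8 69.4  0.5]
```

>>> step_arm --pt "-1 -2 -2 20 0.5" --pt "-1 -2 -2 30 0.5" --pt "-1 -2 -2 40 0.5" --pt "-1 -2 -2 50 0.5" --pt "-1 -2 -2 60 0.5" --pt "-1 -2 -2 67 0.5" --pt "-1 -2 -2 69 0.5" --pt "-1 -2 -2 69 0.5" --pt "0.3 -2 -2 69 0.5" --pt "0.3 -2 -2 69 0.5" --pt "0.3 -2 -2 69 0.5" --pt "0.3 -2 -2 30 0.5" --pt "0.3 -2 -2 0 0.5" --pt "0.3 -2 -2 0 0.5" --pt "0.3 -2 -2 0 0.5"

```text
time: 45.08
tool_pos: [0.4212, -0.0277, 0.1175]
ee_rot: [-3.14, 0.0, 1.297]
wrist_force: [1.0, 0.6, 0.7]
width: 0.0612
```

```bash
python3 nxt.py 478.5,155,110,3.6 478.5,155,93.6,93.6; python3 - <<'E'
from h import *
s=cams.snapshot("side"); cv2.imwrite("pics/n6.png",cv2.resize(s["pixels"][160:330,130:310,::-1],None,fx=3,fy=3,interpolation=cv2.INTER_CUBIC)); print(pp(s,"cap"))
E
```

```text
t 45.075 tcp [421.2 -27.7 117.5] jaw -15.7 F [1.  0.6 0.7] q6 4.2
478.5,155,110,3.6 [191.4   5.8   7.5 -19.3]
478.5,155,93.6,93.6 [ 191.4    5.8   23.9 -109.3]
[([477, -368, 18], 0.7), ([484, 156, 2], 0.65), ([418, -27, 12], 0.44)]
```

View pics/n6.png

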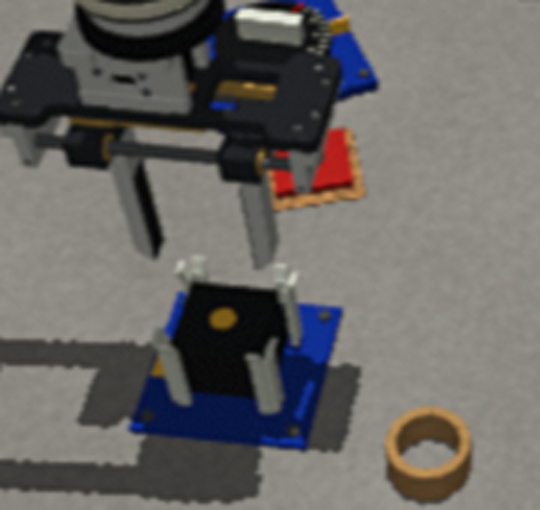

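>>> step_arm --pt "-0.25 60 2 0 -9" --pt "-0.25 120 4 0 -19" --pt "-0.25 180 6 7 -19" --pt "-0.25 191 6 7 -19" --pt "-0.25 191 6 7 -19" --pt "-0.25 191 6 7 -19" --pt "-0.25 191 6 7 -19"

```text
time: 46.05
tool_pos: [0.4791, 0.1531, 0.1117]
ee_rot: [3.141, 0.0, 1.626]
wrist_force: [-0.7, -0.0, -0.2]
width: 0.035
```

```bash
python3 nxt.py; python3 - <<'E'
from h import *
im=[]
for n,b in(("top",(285,285,70,100)),("side",(165,235,90,90))):
    s=cams.snapshot(n); x,y,w,h=b; im.append(cv2.resize(s["pixels"][y:y+h,x:x+w,::-1],(400,480) ,interpolation=cv2.INTER_CUBIC))
    hh=hsv(s).astype(int)
    for c in yellow(s,4):
        u=c.mean(0)
        if x<u[0]<x+w and y<u[1]<y+h: print(n,u.round(1),len(c),"z16",back(s,c,.016).mean(0)*1000,"z46",back(s,c,.046).mean(0)*1000,"z58",back(s,c,.058).mean(0)*1000)
    if n=="side":
        m=np.zeros(hh.shape[:2],bool); sl=np.s_[250:300,185:235]; m[sl]=(s["pixels"].max(2)<50)[sl]
    if n=="top":
        m=np.zeros(hh.shape[:2],bool); sl=np.s_[300:365,290:350]; m[sl]=(s["pixels"].max(2)<62)[sl]
    for c in blobs(m,100): print("blk",n,rect(s,c,.058))
cv2.imwrite("pics/n7.png",np.hstack(im))
E
```

```text
t 46.05 tcp [479.1 153.1 111.7] jaw 3.2 F [-0.7 -0.  -0.2] q6 8.1
top [311.  359.7] 34 z16 [374.32264478 -12.83075475] z46 [374.2945163  -13.35651985] z58 [374.28326491 -13.56682589]
top [319.5 334.8] 22 z16 [421.68840661 -28.13686596] z46 [420.48051081 -28.2813926 ] z58 [419.99735249 -28.33920326]
side [203.8 265.6] 19 z16 [415.55380363   4.22747267] z46 [419.73484761 -20.73726311] z58 [421.4072652  -30.72315742]
blk side [425.7 -47.9  88.4  71.4 -15.3]
```

View pics/n7.png

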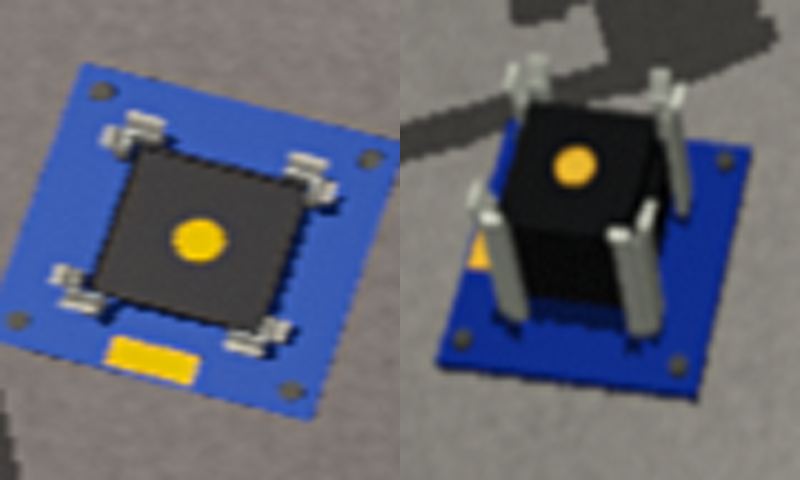

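The third weight's dot is about 3 mm toward −x from the one below it. I'll re-grip it once to centre it before the cap goes on.

```bash
python3 nxt.py 423,-27,115,-15.6
```

```text
t 46.15 tcp [479.2 153.4 111.8] jaw 3.2 F [ 0.4  0.2 -1. ] q6 8.1
423,-27,115,-15.6 [-177.   -66.2   -3.2   18.8]
```

>>> step_arm --pt "0.45 -58 -22 -3 9" --pt "0.45 -116 -44 -3 18.8" --pt "0.45 -177 -66 -3 18.8" --pt "0.45 -177 -66 -3 18.8" --pt "0.45 -177 -66 -3 18.8" --pt "0.45 -177 -66 -3 18.8" --pt "0.45 -177 -66 -3 18.8" --pt "0.45 -177 -66 -3 18.8" --pt "0.45 -177 -66 -3 18.8"

```text
time: 47.28
tool_pos: [0.4236, -0.0255, 0.1144]
ee_rot: [-3.141, -0.0, 1.302]
wrist_force: [0.2, 0.7, -0.3]
width: 0.0683
```

```bash
python3 nxt.py 423,-27,47,-15.6
```

```text
t 47.275 tcp [423.6 -25.5 114.4] jaw -15.4 F [ 0.2  0.7 -0.3] q6 4.3
423,-27,47,-15.6 [-1.6 -0.1 67.4  0.2]
```

>>> step_arm --pt "0.45 -1.5 0 40 0" --pt "0.45 -1.5 0 60 0" --pt "0.45 -1.5 0 67 0" --pt "0.45 -1.5 0 67 0" --pt "0.45 -1.5 0 67 0" --pt "-1 -1.5 0 67 0" --pt "-1 -1.5 0 67 0" --pt "-1 -1.5 0 67 0" --pt "-1 -1.5 0 67 0"

```text
time: 48.4
tool_pos: [0.4227, -0.0273, 0.0475]
ee_rot: [-3.141, -0.0, 1.3]
wrist_force: [-2.8, 1.3, 1.7]
width: 0.0579
```

```bash
python3 nxt.py
```

```text
t 48.4 tcp [422.7 -27.3  47.5] jaw -15.5 F [-2.8  1.3  1.7] q6 4.1
```

>>> step_arm --pt "0.45 0 0 0 0" --pt "0.45 0 0 0 0" --pt "0.45 0 0 0 0" --pt "0.45 0 0 -40 0" --pt "0.45 0 0 -70 0" --pt "0.45 0 0 -70 0" --pt "-0.25 60 20 -65 -9" --pt "-0.25 120 42 -65 -18.8" --pt "-0.25 178 65 -65 -18.8" --pt "-0.25 178 65 -65 -18.8" --pt "-0.25 178 65 -65 -18.8" --pt "-0.25 178 65 -65 -18.8" --pt "-0.25 178 65 -65 -18.8" --pt "-0.25 178 65 -65 -18.8"

```text
time: 50.15
tool_pos: [0.5331, 0.1259, 0.1129]
ee_rot: [3.141, -0.0, 1.627]
wrist_force: [0.3, 0.6, -0.2]
width: 0.035
```

```bash
python3 nxt.py 478.5,155,17,3.6; python3 - <<'E'
from h import *
s=cams.snapshot("top")
for c in yellow(s,4):
    u=c.mean(0)
    if 300<u[0]<340 and 320<u[1]<350: print(u,back(s,c,.058).mean(0)*1000)
s=cams.snapshot("side")
for c in yellow(s,4):
    u=c.mean(0)
    if 190<u[0]<220 and 250<u[1]<280: print(u,back(s,c,.058).mean(0)*1000)
hh=hsv(s).astype(int); red=((hh[...,0]<8)|(hh[...,0]>172))&(hh[...,1]>150)&(hh[...,2]>60)
print([(rect(s,c,.008)) for c in blobs(red,60)])
E
```

```text
t 50.15 tcp [533.1 125.9 112.9] jaw 3.2 F [ 0.3  0.6 -0.2] q6 4.1
478.5,155,17,3.6 [ 32.1 -52.9  95.9  -0.4]
[319.59090909 334.        ] [421.50365592 -28.47869554]
[204.68421053 265.63157895] [423.10169425 -30.97308289]
[array([ 763.8, -217.2,  109.9,   25.1,  -10.1]), array([481.5, 151.9,  57.1,  64.3,   4. ])]
```

>>> step_arm --pt "-0.25 32 -53 0 0" --pt "-0.25 32 -53 0 0" --pt "-0.25 32 -53 0 0" --pt "-0.25 32 -53 50 0" --pt "-0.25 32 -53 80 0" --pt "-0.25 32 -53 97 0" --pt "-0.25 32 -53 97 0" --pt "-0.25 32 -53 97 0" --pt "-1 32 -53 97 0" --pt "-1 32 -53 97 0" --pt "-1 32 -53 97 0" --pt "-1 32 -53 50 0" --pt "-1 32 -53 0 0" --pt "-1 32 -53 0 0" --pt "-1 32 -53 0 0" --pt "-1 32 -53 0 0"

```text
time: 52.25
tool_pos: [0.477, 0.1553, 0.1101]
ee_rot: [-3.137, 0.001, 1.629]
wrist_force: [0.3, -0.6, -0.8]
width: 0.0209
```

```bash
python3 nxt.py 423,-27,115,-15.6
```

```text
t 52.25 tcp [477.  155.3 110.1] jaw 3.3 F [ 0.3 -0.6 -0.8] q6 8.2
423,-27,115,-15.6 [-178.9  -64.4   -4.9   18.9]
```

>>> step_arm --pt "-1 -60 -21 -5 9" --pt "-1 -120 -42 -5 18.9" --pt "-1 -179 -64 -5 18.9" --pt "-1 -179 -64 -5 18.9" --pt "-1 -179 -64 -5 18.9" --pt "-1 -179 -64 -5 18.9" --pt "-1 -179 -64 -5 18.9" --pt "-1 -179 -64 -5 18.9" --pt "-1 -179 -64 -5 18.9"

```text
time: 53.38
tool_pos: [0.4251, -0.0263, 0.1175]
ee_rot: [3.142, -0.0, 1.3]
wrist_force: [-1.1, -0.6, -0.6]
width: 0.021
```

```bash
python3 nxt.py 422.5,-27,72,-15.6;python3 - <<'E'
from h import *
s=cams.snapshot("side"); hh=hsv(s).astype(int); o=robot.get_obs()
red=((hh[...,0]<8)|(hh[...,0]>172))&(hh[...,1]>150)&(hh[...,2]>50); red[:,240:]=0
print([(rect(s,c,o["tool_pos"][2]-.007)) for c in blobs(red,30)])
cv2.imwrite("pics/n8.png",cv2.resize(s["pixels"][160:330,130:310,::-1],None,fx=3,fy=3,interpolation=cv2.INTER_CUBIC))
E
```

```text
t 53.375 tcp [425.1 -26.3 117.5] jaw -15.5 F [-1.1 -0.6 -0.6] q6 4.3
422.5,-27,72,-15.6 [-1.3 -2.3 45.5  0.1]
[array([426.1, -32.2,  59.8,  57.4, -13.8])]
```

View pics/n8.png

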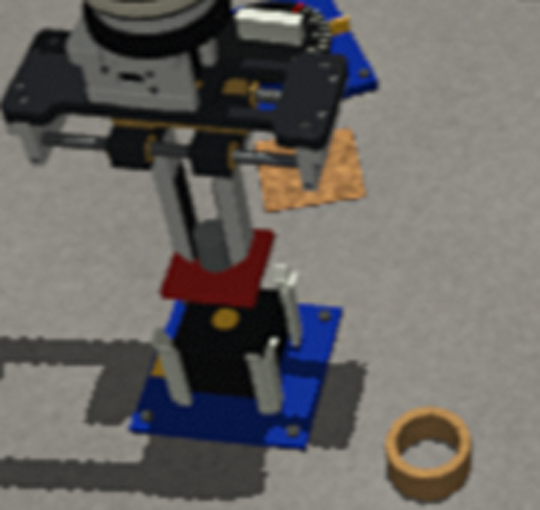

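>>> step_arm --pt "-1 -0.5 -2 15 0" --pt "-1 -0.5 -2 22 0" --pt "-1 -0.5 -2 28 0" --pt "-1 -0.5 -2 33 0" --pt "-1 -0.5 -2 38 0" --pt "-1 -0.5 -2 42 0" --pt "-1 -0.5 -2 45 0" --pt "-1 -0.5 -2 46 0" --pt "-1 -0.5 -2 46 0"

```text
time: 54.55
tool_pos: [0.423, -0.0268, 0.0718]
ee_rot: [3.141, -0.0, 1.299]
wrist_force: [-1.0, -0.4, -0.3]
width: 0.0213
```

>>> step_arm --pt "-1 0 0 1 0" --pt "-1 0 0 1 0" --pt "-0.25 0 0 1 0" --pt "-0.25 0 0 1 0" --pt "-0.25 0 0 1 0" --pt "-0.25 0 0 -50 0" --pt "-0.25 0 0 -90 0" --pt "-0.25 50 -30 -110 0" --pt "-0.25 100 -65 -110 0" --pt "-0.25 150 -100 -110 0" --pt "-0.25 200 -135 -110 0" --pt "-0.25 250 -170 -110 0" --pt "-0.25 300 -205 -110 0" --pt "-0.25 374 -252 -110 0" --pt "-0.25 374 -252 -110 0" --pt "-0.25 374 -252 -110 0" --pt "-0.25 374 -252 -110 0" --pt "-0.25 374 -252 -110 0"

```text
time: 56.8
tool_pos: [0.2813, 0.4002, 0.1816]
ee_rot: [3.141, -0.0, 1.297]
wrist_force: [0.4, -0.4, -0.3]
width: 0.0348
```

```bash
python3 nxt.py;python3 - <<'E'
from h import *
t=cams.snapshot("top"); s=cams.snapshot("side")
print(ring(t),pp(t,"cap"),pp(s,"cap"),pp(s,"weight_a"))
A=cv2.resize(t["pixels"][190:375,110:350,::-1],(480,370),interpolation=cv2.INTER_CUBIC)
B=cv2.resize(s["pixels"][240:320,165:245,::-1],(370,370),interpolation=cv2.INTER_CUBIC)
cv2.imwrite("pics/f.png",np.hstack([A,B])[:, :800]); cv2.imwrite("pics/ft.png",t["pixels"][:,:,::-1])
for im,n,z in((t,"top",.066),(s,"side",.066)):
    h=hsv(im).astype(int); red=((h[...,0]<8)|(h[...,0]>172))&(h[...,1]>150)&(h[...,2]>50)
    print(n,[rect(im,c,z) for c in blobs(red,30)])
c=t["pixels"][270:360,115:205,::-1]; cv2.imwrite("pics/ring2.png",cv2.resize(c,(540,540),interpolation=cv2.INTER_CUBIC))
E
```

```text
t 56.8 tcp [281.3 400.2 181.6] jaw -15.7 F [ 0.4 -0.4 -0.3] q6 64.0
(array([457.9, 281.6]), array([10.7, 48.7]), 'bar', np.float32(-18.3), 'reading', np.float32(40.6)) [([420, -30, 61], 0.69)] [([423, -25, 56], 0.86)] [([480, -265, 23], 0.93), ([410, -269, 13], 0.74), ([428, -27, 27], 0.71), ([423, -31, 41], 0.69), ([421, -29, 8], 0.5)]
top [array([422.3, -25.7,  58. ,  57.8, -15.7]), array([ 743.9, -210.4,   95.5,   25.2,   -9.7])]
side [array([ 746.4, -248.8,  101.8,   23.3,  -10.1]), array([425. , -32. ,  61.3,  59.1, -15.4])]
```

View pics/f.png

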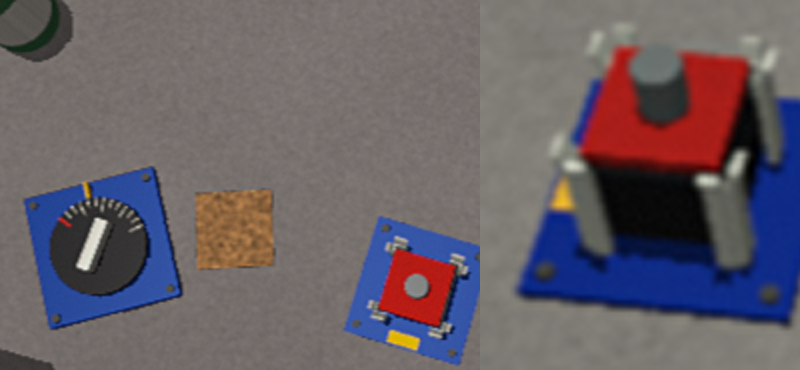

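View pics/ring2.png

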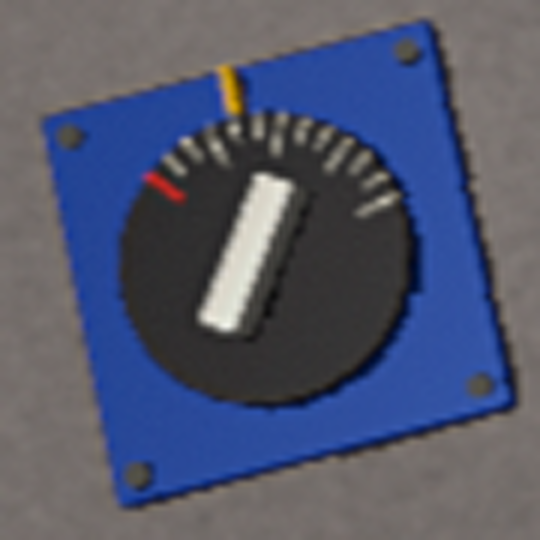

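View pics/ft.png

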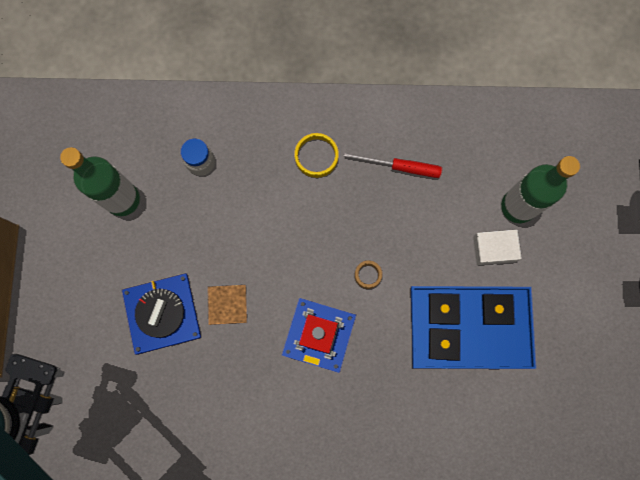

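The final pictures show:
- **Cap:** flat in the nest on the stack, knob at (318,333).
- **Tray:** three dummies lying flat.
- **Ring:** the index is on the fourth tick (40°).
- **Other things:** none of the bystanders has moved.

I'm handing in.

```bash
python3 -c "
from bench import robot
print(robot.close_job())"
```

```text
the job is handed in; nothing more can be done
None
```

The label press is set up and the job is handed in, at about 57 s of robot time. `close_job` gave no verdict.

- **Ring:** I turned the skew ring from about 107° to 40°. In the last picture the index line sits on the 40 tick; my measurement of the bar angle gave 40.6°.
- **Weights:** Lifting showed three steel weights (wrist force −4.1 to −5.2 N) and three dummies (−0.7 to −1.2 N). The steel ones are stacked in the nest and the dummies lie flat in the blue tray.
- **Cap:** I parked the red cap on the mat while sorting and put it back last. It lies flat on the stack, within about 1 mm of the nest centre in the top view.

- **Knocked weight:** One weight was knocked aside about 35 mm early on. I saw its new place and took it from there.
- **Third steel weight:** It first sat about 3 mm off the one below. I re-gripped it to centre it; it then measured 1–2 mm off the nest centre, inside the pocket's play.
- **Camera disagreement:** The two cameras differ by 3–6 mm for points in the nest, mostly the side camera's offset. I corrected for that by comparing against the gripper's own position.
- **Bystanders:** None of the other things on the table had moved in the last picture.

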